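Centre the egg cup on its serving stand

TASK

Two egg cups stand ready to serve on small wooden stands, but one of them is off the middle. Nudge that cup with light pushes or taps of the fingertips or the outside of the fingers until its foot stands wholly inside the dark ring in the middle of its stand, upright and with the egg still in it. Do not pinch, lift or tip it or knock it about (push slowly), leave the other cup and everything else as they are, and draw the hand clear at the end.

Things in the scene. Friction and masses are not known exactly. Their poses are not given: they have to be found in the camera images.
- egg_cup_a: White ceramic egg cup, off the middle of its stand; 36 mm high, origin at the centre of its foot's underside. Foot disc 40 mm across, bowl 49 mm across at the rim (its widest part: a vertical finger meets it there). 145 g with its egg, 66 mm high in all; the foot slides on the stand (friction 0.4, under 1 N). Pushed slowly at the cup it slides; pushed at the egg, or struck, it may tip.
- egg_a: The brown egg that sits loose in egg_cup_a; 41 mm across, 51 mm long, pointed end up. Origin at its lower end, about 15 mm above the cup's origin; it stands out about 30 mm above the cup's rim.
- stand_a: The stand below egg_cup_a: turned, round, wooden, fixed to the worktop; flat top without a rim, 120 mm across, 40 mm above the worktop. Origin at the centre of its underside; its yaw means nothing. A thin dark ring, 58 mm across outside and 56 mm inside, is inlaid flush round the middle of its top.
- stand_a_seat (a point): The middle of the top of stand_a, 40 mm above the worktop: the centre of the dark ring, where the cup's origin should be.
- egg_cup_b: The other egg cup, the same in shape, already in the middle of its stand; leave it alone. Origin at the centre of the underside of its foot.
- egg_b: The egg in egg_cup_b, the same as egg_a; leave it alone.
- stand_b: The stand below egg_cup_b, the same as stand_a. The two stands may have changed places.
- salt_mill: Bystander: a small glass salt mill, 44 mm across and 90 mm high, upright, loose, toward the back between the stands. Origin at the centre of its underside.
- teaspoon: Bystander: a loose teaspoon with a red handle, 132 mm long, 26 mm wide, 11 mm high, lying between the stands. Origin under its middle, long axis x.
- small_jar: Bystander: a loose glass jar with a black lid, 60 mm across and 85 mm high, behind the salt mill. Origin at the centre of its underside.
Not all that is in view belongs to the job. What is shaped like the egg_cup_a but blue is not meant.

How it is judged:
By the outcome, as a careful person would: the job done as asked, in the order asked, and still so for the second after the job is handed in, with the robot touching nothing.
It also fails if it takes over 51 s, if anything falls off the work surface, if the arm or the gripper's body presses on something with over 40 N, if the wrist force passes 120 N, or if a joint passes its speed limit or range.

ROBOT

A 6-joint arm with a two-finger parallel gripper is mounted at the origin on a cart in front of the work surface, level with it; the furniture and walls round the work are solid. World frame = base frame: x ahead of the robot, y to its left, z up, the work surface at z = 0. Lengths are in m, angles in degrees, forces in N, time in s.
With the tool pointing down it reaches from about 0.4 to 0.825 m from the base axis. Payload 7 kg.
Tool frame: the origin (TCP) lies on the centre line of the jaws, within the pads' length; the fingertips stand 19 mm ahead of it and the grasp point (between the pads) is the TCP; z points along the fingers, y is the line along which they close (so a half turn about z gives the same grasp; the last joint's range is limited). The gripper opens to 88 mm and grips with 3 to 60 N. Pads are 19 mm wide; open, the fingers measure 130 mm over their backs; the gripper's body (78 mm by 193 mm) begins 47 mm behind the grasp point.
Start: joints at [90.189, 20.546, 0.682, 0, -70.136, -16.507], TCP at [0.19, 0.648, 0.246] pointing down, gripper open.
Joint ranges: [-176.03, 176.03], [-82.01, 121.73], [-58.28, 71.71], [-173.87, 95.51], [-174.79, -0.11], [-173.66, 173.66]. Speed limits (degrees/s): [136.94, 136.94, 172.46, 180, 180, 180].

INTERFACE

Orientations are given as [roll, pitch, yaw] about the fixed x, y, z axes, in that order (R = Rz(yaw) Ry(pitch) Rx(roll)).
In Python, from plant import * gives the robot as it stands. The module is installed in compiled form; this text tells all that it offers.
- The arm moves only by the tool play_rows, never from a script. Its argument "deltas" is a list of rows, each a list of 6 numbers: the shift along the world's x, y, z scaled (see below), then the turn, a rotation vector about the world's x, y, z scaled (see below). A call has 1 to 10 rows; each row shifts and turns the commanded pose from where the row before left it; what a row does not reach is not made up. The controller multiplies each number of a shift by 800 mm and each number of a turn by 180 degrees. A row lasts 1/10 s, in which the tool goes at most 50 mm and 8.59 degrees, less where a joint would pass 70% of its speed; a pose out of reach is approached as far as the arm can. A call with a number of a shift or a turn outside -1 to 1 is refused whole. A call with a gripper value outside its range is refused whole. "gripper" is the gripper command: -1 is shut, 1 is fully open, values between are in proportion, set as the call begins (left out, the last holds). The fingers move at their own pace and stop on an object; the grip force is fixed at half the most. Time passes only in rows, so rows that do not move let the fingers close. It gives the time, the measured TCP pose, the force, the opening and the grip force at its end, in the units of the state.
- get_obs(): the state, without advancing time (a new reading comes with each control period).
- snapshot(name): name is "side" or "top" or "wrist"; returns (picture, depth): 480x640x3 uint8, blue, green, red; 480x640 float32, m along the optical axis (not along the pixel's ray), 0 where there is no reading.
- camera_model(name): a dict with "fx", "fy", "cx", "cy" (pixels), "world_to_cam" (4x4, takes a point from world to camera coordinates). Camera axes: x right, y down, z forward; pixel columns grow to the right and rows downward; lengths in m; the calibration is good to about 2 mm. A picture is of the moment at which its call begins: read the wrist's pose just before it. camera_model takes no time and is no camera call; for the wrist camera it gives the pose at the moment of the call.
- close_job(): hands the job in; it is judged then, once.
The state is a dict: "clock": time; "joint_pos": joint angles; "qvel": joint speeds; "tau": joint torques, N m; "tool_pos": TCP position; "orientation": TCP orientation; "force": force on the tool from outside, world axes, zero at the start; "moment": the same for the moment, N m; "opening": finger opening in m; "gripper_force": force on a finger pad.
Only numpy, scipy, OpenCV 4.12 (cv2) and the standard library are available. Lean on these libraries where they do the work, as an engineer would, in place of code of your own. Each camera call takes 0.05 s, during which the arm holds its last target. There are 200 camera calls.

## Working session

There is one attempt and no reset: what is moved stays moved. The work goes in short steps, Python scripts to look and compute and a tool call to move; the robot and the scene stay as the last step left them, time stands still between calls to the robot, and variables do not carry over. Pictures are saved under pics/ and viewed, at most 10 in all, crops included, and the job is handed in when it is done.

Besides the shell and the picture viewer there is one more tool, called after "Call:" in YAML: its name, and indented under it one key for each argument. play_rows: Moves the arm, as the interface text tells. Its arguments: {"type":"object","properties":{"deltas":{"type":"array","items":{"type":"array","items":{"type":"number","minimum":-1,"maximum":1}}},"gripper":{"type":"number"}},"required":["deltas"]}

```bash
mkdir -p pics
python3 - <<'E'
from plant import *
import cv2,numpy as np
for n in("top","side"):
    p,d=snapshot(n);cv2.imwrite(f"pics/{n}0.png",p);np.save(f"{n}0.npy",d)
    m=camera_model(n);np.save(f"{n}m.npy",m,allow_pickle=True);print(n,m)
print(get_obs())
E
```

```text
top {'fx': 521.7401948733927, 'fy': 521.7401948733927, 'cx': 308.4338298552225, 'cy': 235.76925109994133, 'world_to_cam': array([[ 0.00599538, -0.9995639 , -0.02891467, -0.15343028],
       [-0.9981557 , -0.00423516, -0.06055791,  0.57216476],
       [ 0.06040904,  0.02922441, -0.9977458 ,  0.94399064],
       [ 0.        ,  0.        ,  0.        ,  1.        ]])}
side {'fx': 582.5852959410643, 'fy': 582.5852959410643, 'cx': 317.40618997592765, 'cy': 228.07237842781493, 'world_to_cam': array([[ 0.9990469 , -0.04315605, -0.00654607, -0.57027293],
       [-0.03085553, -0.59215326, -0.80523441, -0.01174431],
       [ 0.03087446,  0.80466892, -0.59292049,  1.09889532],
       [ 0.        ,  0.        ,  0.        ,  1.        ]])}
{'clock': 0.1, 'joint_pos': array([ 9.01898027e+01,  2.05880708e+01,  6.37958926e-01, -1.84723844e-02,
       -7.01355248e+01, -1.65084105e+01]), 'qvel': array([ 0.08797117, -0.11182806,  0.18484272, -0.05452282,  0.00025728,
        0.08171772]), 'tau': array([-1.24050868e-03, -5.84165311e+01,  2.93754995e+01,  7.01566815e+00,
        1.02622923e-02, -4.58205147e-05]), 'tool_pos': array([0.18954752, 0.64740381, 0.24469761]), 'orientation': array([ 1.79912959e+02, -7.68634470e-03, -1.63248918e+01]), 'force': array([ 0.08942541,  0.1206222 , -0.33232534]), 'moment': array([-0.00957885,  0.01115096,  0.0203744 ]), 'gripper_force': 0.0, 'opening': 0.08765241271197773}
```

View pics/top0.png

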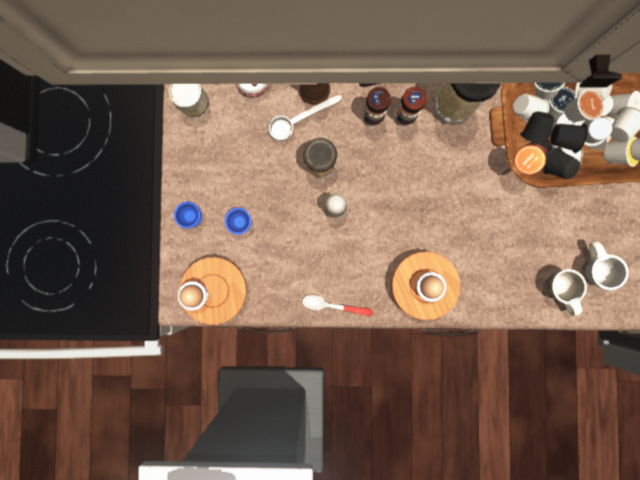

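View pics/side0.png

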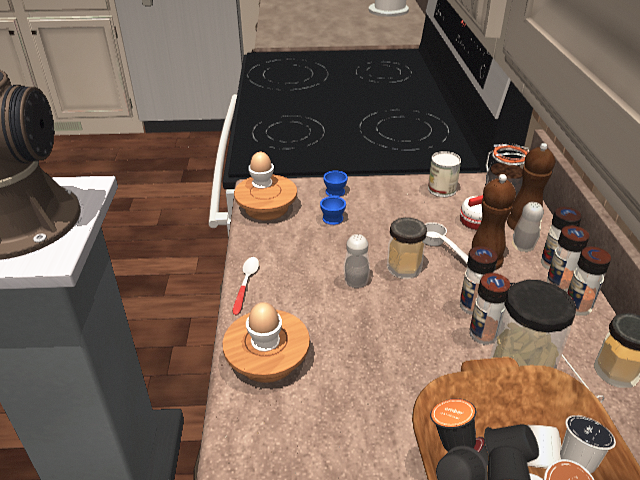

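The left cup at top (193,295) is off the middle of its stand (213,291), with the ring showing near (213,290). The right cup at (431,287) is centred on its stand (426,286). The blue cups at (188,215) and (238,221) are decoys. I choose the left white cup and will measure it from depth and check it in a crop.

```bash
cat > h.py <<'E'
import numpy as np,cv2
def cloud(d,m):
    v,u=np.mgrid[:d.shape[0],:d.shape[1]]
    P=np.stack([(u-m['cx'])/m['fx']*d,(v-m['cy'])/m['fy']*d,d],-1)
    T=np.linalg.inv(m['world_to_cam']);W=P@T[:3,:3].T+T[:3,3];W[d<=0]=np.nan
    return W
def proj(p,m):
    c=m['world_to_cam'][:3,:3]@np.asarray(p)+m['world_to_cam'][:3,3]
    return c[0]/c[2]*m['fx']+m['cx'],c[1]/c[2]*m['fy']+m['cy']
def circ(x,y):
    A=np.c_[2*x,2*y,np.ones(len(x))];s=np.linalg.lstsq(A,x*x+y*y,rcond=None)[0]
    return s[0],s[1],np.sqrt(s[2]+s[0]**2+s[1]**2)
E
python3 - <<'E'
from h import *
W={}
for n,box in(("top",(245,335,165,255)),("side",(140,225,225,305))):
    d=np.load(n+"0.npy");m=np.load(n+"m.npy",allow_pickle=True).item()
    w=cloud(d,m);r0,r1,c0,c1=box;q=w[r0:r1,c0:c1].reshape(-1,3)
    t=q[(abs(q[:,2]-.04)<.006)]
    c,r=cv2.minEnclosingCircle(t[:,:2].astype(np.float32));print(n,"stand",c,r,np.median(t[:,2]))
    k=q[(q[:,2]>.07)&(q[:,2]<.082)];c,r=cv2.minEnclosingCircle(k[:,:2].astype(np.float32));print("rim",c,r,len(k))
    e=q[q[:,2]>.09];print("egg",e.mean(0),e[e[:,2].argmax()])
    k=q[(q[:,2]>.055)];print("extent",k.min(0),k.max(0))
p=cv2.imread("pics/top0.png")[245:335,165:255];s=cv2.imread("pics/side0.png")[140:230,220:310]
cv2.imwrite("pics/crop.png",cv2.resize(np.hstack([p,s]),None,fx=4.4,fy=4.4,interpolation=cv2.INTER_CUBIC))
E
```

```text
top stand (0.473572701215744, 0.019802924245595932) 0.05991509184241295 0.04204995851072835
rim (0.46625056862831116, 0.047412894666194916) 0.024720435962080956 178
egg [0.46671165 0.04486963 0.10086233] [0.4698364  0.04683665 0.11184329]
extent [0.44213236 0.02390726 0.06238903] [0.4887745  0.07198387 0.11184329]
side stand (0.4741317331790924, 0.01868806593120098) 0.06208894029259682 0.04050732198919005
rim (0.4661606550216675, 0.043645527213811874) 0.024617981165647507 171
egg [0.46634484 0.03885041 0.09866669] [0.46460818 0.04248747 0.10748074]
extent [0.44309265 0.02003069 0.05633405] [0.48910917 0.05728093 0.10748074]
```

View pics/crop.png

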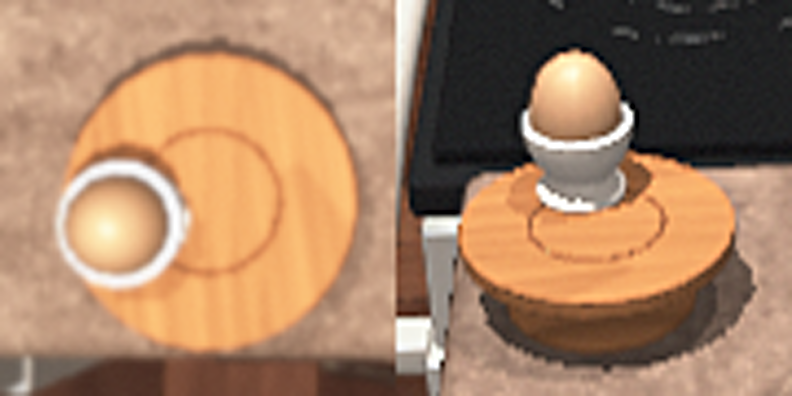

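The crop confirms it: a white cup with a brown egg at the left of its ring, with the foot mostly outside it. I push along about (+0.28, -0.96). First I go above and behind it, with the fingers turned and nearly shut.

Call:
play_rows:
  deltas:
    - [0.02, -0.043, 0, 0, 0, -0.02]
    - [0.02, -0.043, 0, 0, 0, -0.02]
    - [0.02, -0.043, 0, 0, 0, -0.02]
    - [0.02, -0.043, 0, 0, 0, -0.02]
    - [0.02, -0.043, 0, 0, 0, -0.02]
    - [0.02, -0.043, 0, 0, 0, -0.02]
    - [0.02, -0.043, 0, 0, 0, -0.02]
    - [0.02, -0.043, 0, 0, 0, -0.02]
    - [0.02, -0.043, 0, 0, 0, -0.02]
    - [0.02, -0.043, 0, 0, 0, -0.02]
  gripper: -0.55

```text
clock: 1.1
tool_pos: [0.3498, 0.3022, 0.2454]
orientation: [180.0, 0.0, -52.5]
force: [1.3, 0.2, 0.4]
opening: 0.0204
gripper_force: 0.0
```

Call:
play_rows:
  deltas:
    - [0.02, -0.043, 0, 0, 0, -0.02]
    - [0.02, -0.043, 0, 0, 0, -0.02]
    - [0.02, -0.043, 0, 0, 0, -0.02]
    - [0.02, -0.043, 0, 0, 0, -0.02]
    - [0.02, -0.043, 0, 0, 0, -0.02]
    - [0.02, -0.038, 0, 0, 0, -0.02]
    - [0, 0, 0, 0, 0, 0]
    - [0, 0, 0, 0, 0, 0]

```text
clock: 1.9
tool_pos: [0.4456, 0.1006, 0.2453]
orientation: [180.0, -0.0, -74.0]
force: [0.7, 0.4, -0.5]
opening: 0.0197
gripper_force: 0.0
```

```bash
cat > look.py <<'E'
from plant import *
from h import *
import sys
o=get_obs();print(o['clock'],o['tool_pos'],o['orientation'],o['force'],o['opening'],o['joint_pos'].round(1))
tag=sys.argv[1]
for n in sys.argv[2:]:
    m=camera_model(n);p,d=snapshot(n);cv2.imwrite(f"pics/{n}{tag}.png",p);w=cloud(d,m)
    q=w.reshape(-1,3);q=q[np.hypot(q[:,0]-.4735,q[:,1]-.02)<.075]
    t=q[abs(q[:,2]-.04)<.006];k=q[(q[:,2]>.07)&(q[:,2]<.082)];e=q[(q[:,2]>.09)&(q[:,2]<.115)]
    for s,a in(("stand",t),("rim",k),("egg",e)):
        if len(a)>9:
            c,r=cv2.minEnclosingCircle(a[:,:2].astype(np.float32));print(n,s,np.round(c,4),round(r,4),np.median(a[:,2]).round(4),len(a))
    print("seat px",np.round(proj([.4738,.0193,.04],m),1),"cup px",np.round(proj([.4662,.0455,.076],m),1))
E
python3 look.py 1 wrist top
```

```text
1.9 [0.44562284 0.10062117 0.24526078] [ 1.79962606e+02 -2.17725433e-03 -7.40278848e+01] [ 0.67255629  0.44640385 -0.50384889] 0.019711074450913538 [ 37.5  -0.5 -25.5  -0.  -65.  -21.6]
wrist stand [0.4716 0.0192] 0.0602 0.0394 16027
wrist rim [0.4644 0.0468] 0.0244 0.0754 1073
wrist egg [0.4642 0.0466] 0.0186 0.0999 2282
seat px [309.8 115.1] cup px [309.2 154. ]
top stand [0.4737 0.0197] 0.0602 0.0421 2878
top rim [0.4658 0.0475] 0.0245 0.0779 178
top egg [0.4664 0.0472] 0.019 0.1019 384
seat px [212.8 289.8] cup px [193.2 295.1]
```

View pics/wrist1.png

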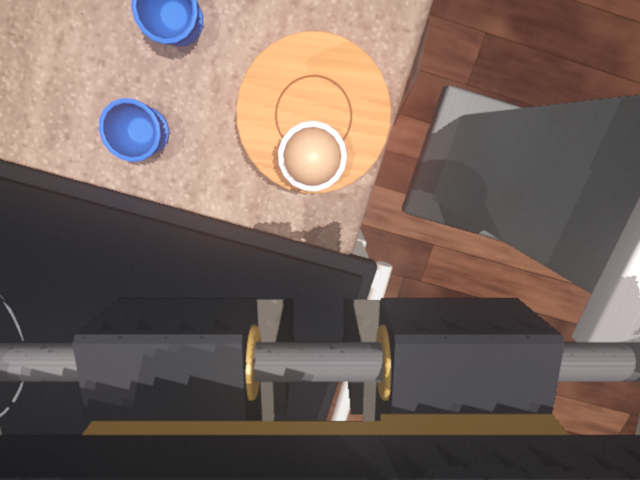

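The wrist view shows the cup at (312,156) and the ring centre at (314,113). I have a clear way down behind the cup, over the stand's edge.

Call:
play_rows:
  deltas:
    - [0.006, 0, -0.03, 0, 0, -0.004]
    - [0, 0, -0.04, 0, 0, -0.003]
    - [0, 0, -0.04, 0, 0, 0]
    - [0, 0, -0.04, 0, 0, 0]
    - [0, 0, -0.03, 0, 0, 0]
    - [0, 0, -0.02, 0, 0, 0]
    - [0, 0, -0.008, 0, 0, 0]
    - [0, 0, 0, 0, 0, 0]
    - [0, 0, 0, 0, 0, 0]

```text
clock: 2.9
tool_pos: [0.4508, 0.1021, 0.0799]
orientation: [-179.9, 0.0, -75.1]
force: [0.3, 0.4, 0.6]
opening: 0.02
gripper_force: 0.0
```

```bash
python3 look.py 2 wrist side
```

```text
2.9 [0.45080012 0.10213141 0.0798633 ] [-1.79946986e+02  1.05651909e-02 -7.51065125e+01] [0.30199998 0.39118363 0.60783873] 0.020007434478210594 [ 37.3  11.2 -37.9   0.  -40.9 -22.4]
wrist stand [0.471  0.0195] 0.0603 0.0394 46452
wrist rim [0.4631 0.0591] 0.0368 0.0753 4016
wrist egg [0.462 0.062] 0.0342 0.1003 11427
seat px [312.  100.5] cup px [312.6 180.4]
side stand [0.4729 0.0187] 0.0621 0.0405 1717
side rim [0.4667 0.0576] 0.0381 0.0759 175
side egg [0.4632 0.0608] 0.0366 0.0992 234
seat px [265.7 191.2] cup px [261.  167.8]
```

View pics/side2.png

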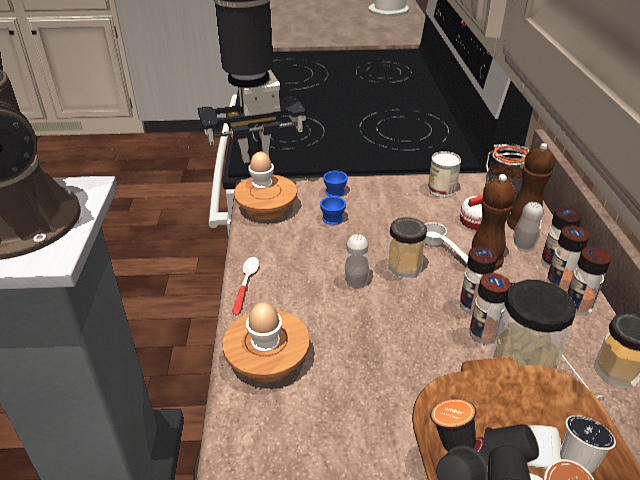

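The side view shows the fingers standing behind the cup, clear of it and of everything else. Approach, then a slow push.

Call:
play_rows:
  deltas:
    - [0.0008, -0.0035, 0, 0, 0, 0]
    - [0.0008, -0.0035, 0, 0, 0, 0]
    - [0.0008, -0.0035, 0, 0, 0, 0]
    - [0.0008, -0.0035, 0, 0, 0, 0]
    - [0.0006, -0.0024, 0, 0, 0, 0]
    - [0.0006, -0.0024, 0, 0, 0, 0]
    - [0.0003, -0.0012, 0, 0, 0, 0]
    - [0.0003, -0.0012, 0, 0, 0, 0]
    - [0.0003, -0.0012, 0, 0, 0, 0]
    - [0.0003, -0.0012, 0, 0, 0, 0]

```text
clock: 4.0
tool_pos: [0.455, 0.0825, 0.0792]
orientation: [180.0, -0.0, -75.2]
force: [0.8, -1.8, 0.5]
opening: 0.0198
gripper_force: 0.0
```

Call:
play_rows:
  deltas:
    - [0.0003, -0.0012, 0, 0, 0, 0]
    - [0.0003, -0.0012, 0, 0, 0, 0]
    - [0.0003, -0.0012, 0, 0, 0, 0]
    - [0.0003, -0.0012, 0, 0, 0, 0]
    - [0.0003, -0.0012, 0, 0, 0, 0]
    - [0.0003, -0.0012, 0, 0, 0, 0]
    - [0.0003, -0.0012, 0, 0, 0, 0]
    - [0.0003, -0.0012, 0, 0, 0, 0]
    - [0.0003, -0.0012, 0, 0, 0, 0]
    - [0.0003, -0.0012, 0, 0, 0, 0]

```text
clock: 5.0
tool_pos: [0.4574, 0.0728, 0.0792]
orientation: [-180.0, 0.0, -75.2]
force: [-0.1, 1.2, 0.6]
opening: 0.0199
gripper_force: 0.4
```

```bash
python3 look.py 3 wrist top
```

```text
5.0 [0.45735828 0.07284079 0.07917744] [-1.79999418e+02  3.78064648e-04 -7.51769782e+01] [-0.11505893  1.19449796  0.62187907] 0.019886772744467842 [ 33.5  11.3 -37.8  -0.  -40.9 -18.7]
wrist stand [0.4712 0.0191] 0.0603 0.0394 52113
wrist rim [0.4629 0.0469] 0.0297 0.0755 4239
wrist egg [0.4604 0.0548] 0.0322 0.1008 11595
seat px [309.  177.5] cup px [309.2 267.4]
top stand [0.4736 0.0199] 0.0599 0.0421 2677
top rim [0.4671 0.0421] 0.0241 0.0779 131
top egg [0.4659 0.0459] 0.0227 0.1021 346
seat px [212.8 289.8] cup px [193.2 295.1]
```

View pics/wrist3.png

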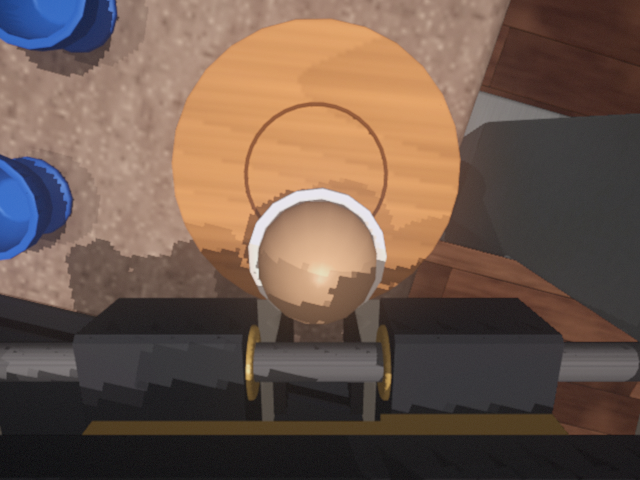

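The fingers cradle the cup at (317,256), and it has slid a few mm upright, lined up with the ring centre (316,172). I push on slowly.

Call:
play_rows:
  deltas:
    - [0.0003, -0.0012, 0, 0, 0, 0]
    - [0.0003, -0.0012, 0, 0, 0, 0]
    - [0.0003, -0.0012, 0, 0, 0, 0]
    - [0.0003, -0.0012, 0, 0, 0, 0]
    - [0.0003, -0.0012, 0, 0, 0, 0]
    - [0.0003, -0.0012, 0, 0, 0, 0]
    - [0.0003, -0.0012, 0, 0, 0, 0]
    - [0.0003, -0.0012, 0, 0, 0, 0]
    - [0.0003, -0.0012, 0, 0, 0, 0]
    - [0.0003, -0.0012, 0, 0, 0, 0]

```text
clock: 6.1
tool_pos: [0.4598, 0.0632, 0.0792]
orientation: [-180.0, 0.0, -75.2]
force: [0.2, 0.0, 0.6]
opening: 0.0197
gripper_force: 0.4
```

Call:
play_rows:
  deltas:
    - [0.0003, -0.0012, 0, 0, 0, 0]
    - [0.0003, -0.0012, 0, 0, 0, 0]
    - [0.0003, -0.0012, 0, 0, 0, 0]
    - [0.0003, -0.0012, 0, 0, 0, 0]
    - [0.0003, -0.0012, 0, 0, 0, 0]
    - [0.0003, -0.0012, 0, 0, 0, 0]
    - [0.0003, -0.0012, 0, 0, 0, 0]
    - [0.0003, -0.0012, 0, 0, 0, 0]
    - [0.0003, -0.0012, 0, 0, 0, 0]
    - [0.0003, -0.0012, 0, 0, 0, 0]

```text
clock: 7.1
tool_pos: [0.4621, 0.0536, 0.0792]
orientation: [180.0, 0.0, -75.2]
force: [-1.1, 0.7, -0.2]
opening: 0.0192
gripper_force: 0.4
```

```bash
python3 look.py 4 wrist top
```

```text
7.1 [0.46213924 0.05362437 0.07915452] [ 1.79997880e+02  2.44566147e-04 -7.51774765e+01] [-1.09694657  0.72175367 -0.16369688] 0.0192408534325664 [ 31.   11.5 -37.5  -0.  -41.  -16.1]
wrist stand [0.4713 0.0191] 0.0601 0.0395 40485
wrist rim [0.4675 0.0277] 0.0298 0.0755 4266
wrist egg [0.4654 0.0357] 0.0321 0.1007 11588
seat px [308.7 224.5] cup px [308.8 319.5]
top stand [0.4736 0.0197] 0.0599 0.0421 2075
top rim [0.4717 0.0255] 0.0259 0.0781 125
top egg [0.4705 0.0265] 0.0226 0.102 326
seat px [212.8 289.8] cup px [193.2 295.1]
```

View pics/wrist4.png

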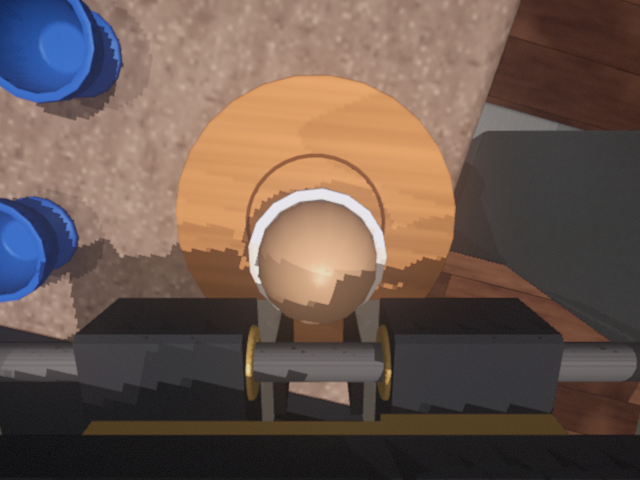

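The cup at (317,256) is cradled and upright, with about 3–4 mm left to go. I finish the push and back off straight.

Call:
play_rows:
  deltas:
    - [0.0003, -0.0012, 0, 0, 0, 0]
    - [0.0003, -0.0012, 0, 0, 0, 0]
    - [0.0003, -0.0012, 0, 0, 0, 0]
    - [0.0001, -0.0004, 0, 0, 0, 0]
    - [0, 0, 0, 0, 0, 0]
    - [-0.0003, 0.0012, 0, 0, 0, 0]
    - [-0.0006, 0.0024, 0, 0, 0, 0]
    - [-0.0012, 0.005, 0, 0, 0, 0]
    - [-0.003, 0.012, 0, 0, 0, 0]
    - [-0.003, 0.012, 0, 0, 0, 0]

```text
clock: 8.2
tool_pos: [0.4563, 0.0773, 0.0792]
orientation: [-180.0, 0.0, -75.2]
force: [0.4, 0.9, 0.9]
opening: 0.0198
gripper_force: 0.0
```

Call:
play_rows:
  deltas:
    - [-0.003, 0.012, 0, 0, 0, 0]
    - [-0.003, 0.012, 0, 0, 0, 0]
    - [0, 0.012, 0.02, 0, 0, 0]
    - [0, 0, 0.04, 0, 0, 0]
    - [0, 0, 0.05, 0, 0, 0]
    - [0, 0, 0.05, 0, 0, 0]
    - [0, 0, 0.04, 0, 0, 0]
    - [0, 0, 0, 0, 0, 0]
    - [0, 0, 0, 0, 0, 0]

```text
clock: 9.1
tool_pos: [0.4516, 0.1061, 0.2396]
orientation: [-179.9, 0.1, -75.2]
force: [-0.6, 0.4, -1.1]
opening: 0.0195
gripper_force: 0.0
```

```bash
python3 look.py 5 wrist top side
python3 - <<'E'
import cv2,numpy as np
a=cv2.imread("pics/wrist5.png")[:300,180:460];b=cv2.imread("pics/side5.png")[130:230,215:315]
cv2.imwrite("pics/fin.png",np.hstack([cv2.resize(a,(500,536)),cv2.resize(b,(300,300)).copy() if 0 else cv2.copyMakeBorder(cv2.resize(b,(300,300)),0,236,0,0,0)]))
E
```

```text
9.1 [0.45156223 0.10613154 0.23964663] [-1.79907233e+02  6.07138750e-02 -7.51560658e+01] [-0.61962053  0.42356263 -1.12815747] 0.019539588399700283 [ 37.6   0.4 -25.4  -0.  -64.1 -22.8]
wrist stand [0.4714 0.0192] 0.0601 0.0395 16425
wrist rim [0.4704 0.0197] 0.0244 0.0754 1206
wrist egg [0.4703 0.0195] 0.0186 0.0999 2613
seat px [317.5 109.5] cup px [318.3 148.8]
top stand [0.4737 0.0201] 0.0602 0.0421 2868
top rim [0.4723 0.0206] 0.0243 0.078 175
top egg [0.4726 0.0202] 0.0191 0.1017 384
seat px [212.8 289.8] cup px [193.2 295.1]
side stand [0.4738 0.019 ] 0.0624 0.0405 1515
side rim [0.4714 0.0193] 0.0265 0.0763 179
side egg [0.4726 0.0148] 0.0177 0.0982 214
seat px [265.7 191.2] cup px [261.  167.8]
```

View pics/fin.png

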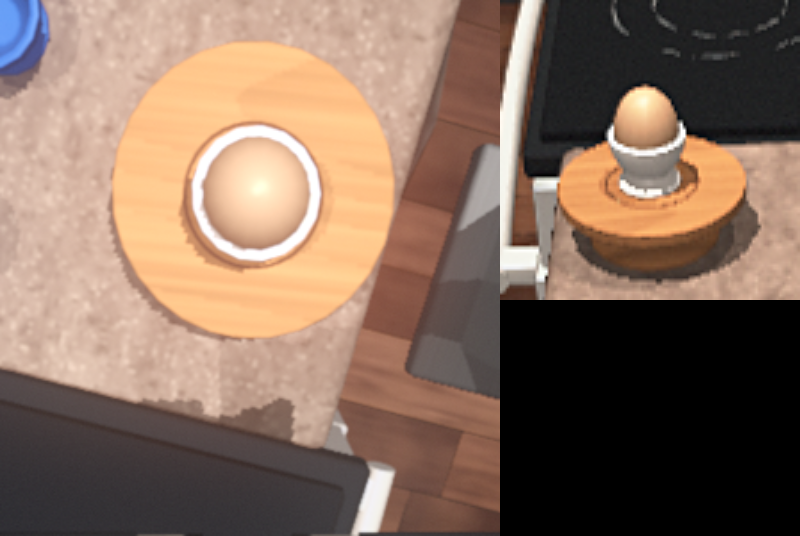

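The picture shows the cup (256,193) upright with its egg, its foot well inside the ring (about 1 mm off the middle), and the hand clear.

```bash
python3 -c "
from plant import *
print(close_job())"
```

```text
the job is handed in; nothing more can be done
None
```

The job is handed in: egg_cup_a stands upright with its egg, its foot wholly inside the dark ring and about 1 mm off the middle; only that cup was touched, and the hand is clear.

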